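Ready the rinse basin: fit the standpipe, set the feed valve

ROBOT

A 6-joint arm with a two-finger parallel gripper is mounted at the origin on the work surface. World frame = base frame: x ahead of the robot, y to its left, z up, the work surface at z = 0. Lengths are in m, angles in rad, forces in N, time in s.
With the tool pointing down it reaches from about 0.35 to 0.725 m from the base axis. Payload 4.3 kg.
Tool frame: the origin (TCP) lies between the finger pads, 19 mm behind the fingertips; this is the grasp point; z points along the fingers, y is the line along which they close (so a half turn about z gives the same grasp; the last joint's range is limited). The gripper opens to 85 mm and grips with 20 to 120 N. Pads are 22 mm wide; open, the fingers measure 114 mm over their backs; the gripper's body (76 mm by 85 mm) begins 54 mm behind the grasp point. The pads swing forward as they close: fully open they stand 13 mm farther back than shut.
Start: joints at [1.173, 0.377, 0.081, 1.274, 0, 1.46], TCP at [0.163, 0.551, 0.25] pointing down, gripper open.
Joint ranges: [-2.72, 2.72], [-0.84, 1.66], [-1.02, 1.22], [-1.77, 2.12], [-1.37, 1.28], [-3.14, 3.14]. Speed limits (rad/s): [2.57, 2.57, 3.14, 3.14, 3.14, 3.14].

INTERFACE

Orientations are given as a unit quaternion [w, x, y, z].
In Python, from station import manip, cams gives the robot as it stands.
- The arm moves only by the tool send_rows, never from a script. Its arguments are lists of equal length, an entry for each row: "translation": the shift along the tool's x, y, z in mm, a list of three; "yaw": the turn about the tool's z in rad. A call has 1 to 10 rows; each row is the pose to reach, as a shift and turn from the pose commanded when the call began, along the tool's axes at that moment; what a row does not reach only later rows make up. A row lasts 1/12 s, in which the tool goes at most 41.7 mm and 7.16 degrees, less where a joint would pass 70% of its speed; a pose out of reach is approached as far as the arm can. A call with a gripper value outside its range is refused whole. "claw" is the finger opening in mm, from 0 to 85.4, set as the call begins (left out, the last holds). The fingers move at their own pace and stop on an object; "grip_force" is the grip in N (left out, the last holds). Time passes only in rows, so rows that repeat a pose let the fingers close. It gives the time, the measured TCP pose, the force, the opening and the grip force at its end, in the units of the state.
- manip.get_state(): the state, without advancing time (a new reading comes with each control period).
- cams.capture(name): name is "side" or "top"; returns (picture, depth): 400x640x3 uint8, red, green, blue; 400x640 float32, m along the optical axis (not along the pixel's ray), 0 where there is no reading.
- cams.calibration(name): a dict with "mtx" (3x3 intrinsics, pixels), "k1" (the pictures are not rectified: a ray, as slopes to the right and down, at radius r is drawn at 1 + k1 r^2 times it, then the intrinsics apply), "R" (3x3) and "t" (3): a world point X has camera coordinates R X + t. Camera axes: x right, y down, z forward; pixel columns grow to the right and rows downward; lengths in m; the calibration is good to about 2 mm. A picture is of the moment at which its call begins. calibration takes no time and is no camera call.
- manip.sign_off(): hands the job in; it is judged then, once.
The state is a dict: "time_s": time; "qpos": joint angles; "dq": joint speeds; "effort": joint torques, N m; "ee_pos": TCP position; "tool_rot": TCP orientation; "ft_force": force on the tool from outside, world axes, zero at the start; "torque": the same for the moment, N m; "width": opening from 0.0 (shut) to 1.0 (fully open); "grip_force": force on a finger pad.
Only numpy, scipy, OpenCV 4.12 (cv2) and the standard library are available. Lean on these libraries where they do the work, as an engineer would, in place of code of your own. Each camera call takes 0.05 s, during which the arm holds its last target. There are 200 camera calls.

TASK

Get the polishing room's rinse basin ready before the water is turned on: stand the loose steel overflow standpipe in the brass waste socket in the basin's floor, collar down flush on the socket, and let go of it. Then, by its crank handle, close the feed valve's wheel (clockwise) to its stop and back it off exactly two full turns. Finish while still gripping the crank handle, holding the wheel there so that it cannot creep while the gland nut is nipped up, and leave everything else on the bench where it is.

Things in the scene. Friction and masses are not known exactly. Their poses are not given: they have to be found in the camera images.
- unit: rinse unit fixed to the bench: steel base plate 220 (x) x 460 (y) x 6 mm; origin: centre of its underside. On its +y half an open steel pan, 176 (x) x 162 (y) mm outside, 4 mm walls, centre at y +115 mm, inner floor 10 mm, rim 108 mm above the bench. At y -130 mm a brass globe valve, upright stem, aluminium handwheel; its pipe runs along y at 55 mm height to the pan
- socket_mouth (a point): centre of the mouth of the brass waste socket in the middle of the pan's floor: a round collar 48 mm outside, upright bore 31 mm wide with a mouth bevelled to 37 mm over its top 4 mm, its top face (this point) 36 mm above the bench, bore 26 mm deep. Axes as those of the unit
- standpipe: loose steel overflow pipe, about 180 g, 88 mm long, starts upright on the bench. Origin: centre of its lower end; z up its axis. From below: spigot 26 mm across, 22 long, 3 mm chamfer; black rubber collar 40 across, 22 to 30 mm up; tube 26 across up to 81; rim 30 across up to 88. Seated: collar on the socket's top face, origin 22 mm below socket_mouth
- standpipe_grip (a point): point on the standpipe's axis 58 mm above its lower end, middle of the steel tube, a good place to grip it from above
- wheel_centre (a point): fixed point on the handwheel's upright axis, mid-height of its rim, 150 mm above the bench. From it socket_mouth lies exactly along the unit's +y, 245 mm off. Rim 100 mm mean diameter, 12 mm thick, three spokes; hub nut reaches 14 mm above this point. The wheel does not rise as it turns
- valve (a joint): handwheel angle, rad: 0 = closed, hard stop; grows as it opens, counter-clockwise from above; two turns open = 12.57, limit 25.1; starts between 2.5 and 8. Seen from the wheel's axis the crank handle lies along the unit's +x at 0, turned counter-clockwise from there by this angle otherwise. Friction 0.12 N m (2.4 N at the handle); it stays where left
- crank_handle: black revolving handle on the wheel's rim: upright cylinder 22 mm across, 52 long, 50 mm from the wheel's axis. It spins freely on its own axis, so a gripper holding it can go round the circle without turning. Origin: centre of its lower end, 158 mm above the bench
- handle_mid (a point): point on the crank handle's axis 30 mm above its lower end (188 mm above the bench), where to grip it from above
- beaker: glass beaker, 64 mm wide, 85 mm tall; leave alone
- jar: amber jar with black lid, 54 mm wide, 75 mm tall; leave alone
- compound_bar: bar of polishing compound, 120 by 40 by 28 mm; leave alone
- brush: wooden brush, 180 mm long, lying; leave alone
- buff: flat felt buffing wheel, 90 mm wide, 18 mm high, lying; leave alone
- ring_mandrel: tapered steel ring mandrel with wooden handle, 300 mm long, lying behind the unit; leave alone
- pliers: pliers, 170 mm long, lying behind the unit; leave alone
- spanner: small open-ended steel spanner, 130 mm long, lying on the base plate in front of the valve; leave alone
Mind the look-alikes: they are no part of the job. Leave any green look-alike of the standpipe alone.

How it is judged:
By the outcome, as a careful person would: the job done as asked, in the order asked, and still so for the second after the job is handed in, while the arm keeps its last pose, push and grip.
It also fails if it takes over 72 s, if anything falls off the work surface, if the arm or the gripper's body presses on something with over 40 N, if the wrist force passes 120 N, or if a joint passes its speed limit or range.

## Working session

There is one attempt and no reset: what is moved stays moved. The work goes in short steps, Python scripts to look and compute and a tool call to move; the robot and the scene stay as the last step left them, time stands still between calls to the robot, and variables do not carry over. Pictures are saved under pics/ and viewed, at most 10 in all, crops included, and the job is handed in when it is done.

Besides the shell and the picture viewer there is one more tool, called after "Call:" as a command line: name --pt "numbers of a row" for each row, then --argument value for the rest. send_rows: Moves the arm, as the interface text tells. Its arguments: {"type":"object","properties":{"translation":{"type":"array","items":{"type":"array","items":{"type":"number"}}},"yaw":{"type":"array","items":{"type":"number"}},"claw":{"type":"number"},"grip_force":{"type":"number"}},"required":["translation","yaw"]}

```bash
mkdir -p pics; ls; cat > h.py <<'E'
import numpy as np, cv2
from station import manip, cams
def shot(n,name):
    im,d=cams.capture(n); cv2.imwrite(f'pics/{name}.png',im[:,:,::-1]); np.savez(f'{name}.npz',im=im,d=d); return im,d
def ray(n,px):
    c=cams.calibration(n);K=np.array(c['mtx'])
    p=np.atleast_2d(np.asarray(px,float)); q=np.c_[(p[:,0]-K[0,2])/K[0,0],(p[:,1]-K[1,2])/K[1,1]]
    s=q.copy()
    for _ in range(20): s=q/(1+c['k1']*(s**2).sum(1,keepdims=True))
    R=np.array(c['R']);t=np.array(c['t'])
    return -R.T@t, np.c_[s,np.ones(len(s))]@R
def onz(n,px,z):
    o,d=ray(n,px); return o+d*((z-o[2])/d[:,2])[:,None]
def dep(n,px,depth):
    o,d=ray(n,px); return o+d*np.asarray(depth)[:,None]
def proj(n,X):
    c=cams.calibration(n);K=np.array(c['mtx']);x=np.atleast_2d(X)@np.array(c['R']).T+np.array(c['t'])
    s=x[:,:2]/x[:,2:];s=s*(1+c['k1']*(s**2).sum(1,keepdims=True)); return s*[K[0,0],K[1,1]]+[K[0,2],K[1,2]]
E
python3 - <<'E'
from h import *
for n in('top','side'):
    shot(n,n+'0'); c=cams.calibration(n); print(n,c)
print(manip.get_state())
E
```

```text
pics
top {'mtx': array([[498.22219422,   0.        , 333.95287208],
       [  0.        , 498.22219422, 202.47296485],
       [  0.        ,   0.        ,   1.        ]]), 'k1': -0.07036681307134798, 'R': array([[ 0.02235333, -0.99972907,  0.00648952],
       [-0.99749011, -0.02273854, -0.06705553],
       [ 0.06718493, -0.00497432, -0.99772814]]), 't': array([-0.03015668,  0.59909082,  1.70144666])}
side {'mtx': array([[382.84578584,   0.        , 320.50761085],
       [  0.        , 382.84578584, 197.95270329],
       [  0.        ,   0.        ,   1.        ]]), 'k1': -0.07625835210335276, 'R': array([[ 0.89059716, -0.4547361 , -0.00719582],
       [-0.32965529, -0.63456566, -0.69903777],
       [ 0.31331149,  0.62493319, -0.71504854]]), 't': array([-0.522296  ,  0.28763968,  0.96972739])}
{'time_s': 0.1, 'qpos': array([1.17266011e+00, 3.78000253e-01, 7.97876846e-02, 1.27441390e+00,
       3.90577621e-05, 1.46052645e+00]), 'dq': array([ 2.04527391e-04, -2.15039440e-03,  3.32533484e-03, -5.80052220e-04,
        1.08467283e-04,  8.76648767e-05]), 'effort': array([ 1.39929794e-03, -4.64692032e+01,  2.70582658e+01,  1.19829932e-02,
       -3.49700463e-05, -1.76824848e-06]), 'ee_pos': array([0.16299988, 0.55084272, 0.24915935]), 'tool_rot': array([-2.49017350e-04,  1.43436670e-01,  9.89659075e-01, -8.80750814e-04]), 'ft_force': array([0.18817143, 0.68740226, 0.4079306 ]), 'torque': array([-0.00179193,  0.01688704,  0.00905254]), 'grip_force': 0.0, 'width': 1.0037023883176948}
```

View pics/top0.png

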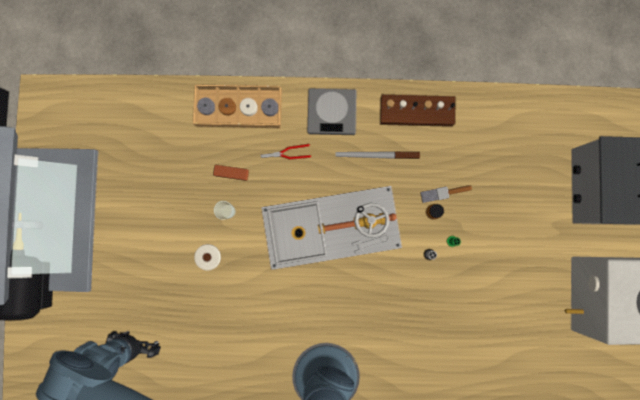

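View pics/side0.png

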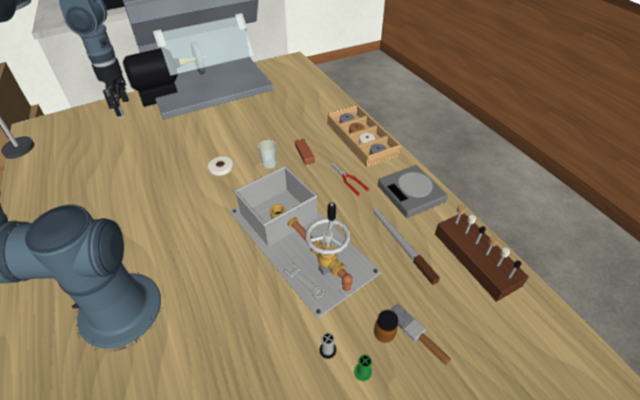

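The top view shows the standpipe at (430,254), its green look-alike at (453,241), the socket at (298,233), the wheel at (373,219) and the crank handle at about (361,209). In the side view the standpipe is at (328,345) and the handle at (331,211).

```bash
python3 - <<'E'
from h import *
a=np.load('top0.npz')['im'][180:280,255:475]; b=np.load('side0.npz')['im'][165:365,225:405]
A=cv2.resize(a,None,fx=3.6,fy=3.6,interpolation=cv2.INTER_CUBIC)
cv2.imwrite('pics/topz.png',A[:,:,::-1])
B=cv2.resize(b,None,fx=3,fy=3,interpolation=cv2.INTER_CUBIC); cv2.imwrite('pics/sidez.png',B[:,:,::-1])
E
```

```text
(no output)
```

View pics/topz.png

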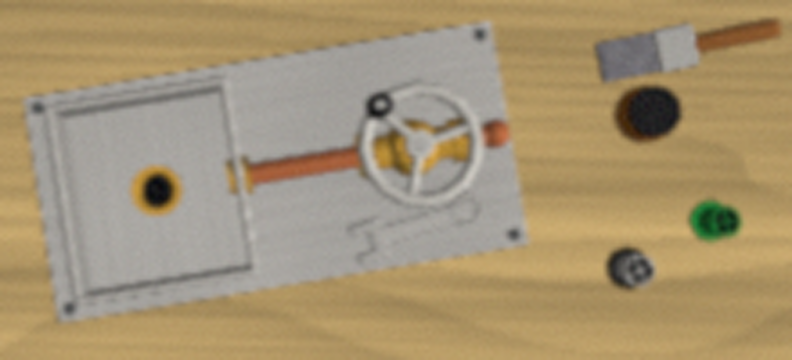

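View pics/sidez.png

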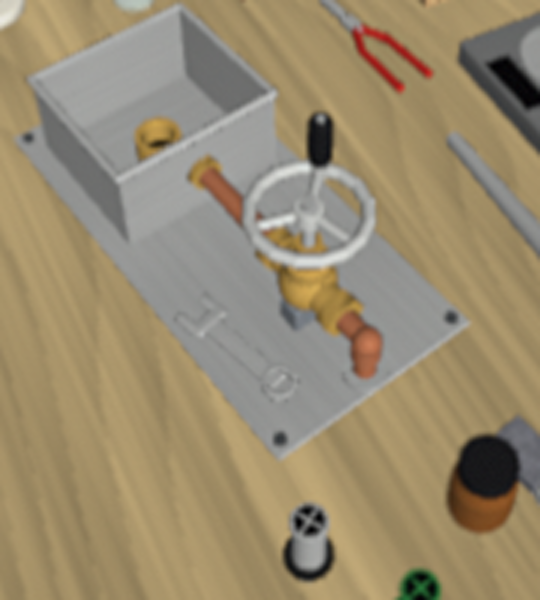

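Zoomed, the standpipe rim is at (631,268) in the top crop, with the black collar beside it. The screws are at (37,106), (479,33), (514,234) and (68,309), the socket annulus is at (156,190), the wheel hub at (418,146) and the handle top at (379,105). The side crop agrees, with the handle top at (320,118) and the standpipe rim at (309,518).

```bash
python3 - <<'E'
from h import *
def circ(P):
    A=np.c_[2*P[:,:2],np.ones(len(P))]; s=np.linalg.lstsq(A,(P[:,:2]**2).sum(1),rcond=None)[0]; return s[:2],np.sqrt(s[2]+s[:2]@s[:2])
sc=(np.array([(37,106),(479,33),(514,234),(68,309)])+.5)/3.6-.5+[255,180]
P=onz('top',sc,.006);print('screws',P.round(4).tolist(),'ctr',P.mean(0))
e=(P[0]+P[3]-P[1]-P[2]); print('yaw screws',np.arctan2(-e[0],e[1]))
for n in('top','side'):
    z=np.load(n+'0.npz');im,d=z['im'],z['d'];H,W=d.shape
    uu,vv=np.meshgrid(np.arange(W),np.arange(H));px=np.c_[uu.ravel(),vv.ravel()]
    X=dep(n,px,d.ravel()).reshape(H,W,3)
    hsv=cv2.cvtColor(im,cv2.COLOR_RGB2HSV)
    box=(slice(180,280),slice(255,475)) if n=='top' else (slice(165,380),slice(225,405))
    m=np.zeros((H,W),bool);m[box]=True
    gold=m&(hsv[...,1]>120)&(hsv[...,0]>12)&(hsv[...,0]<28)
    def rep(k,msk,zz):
        p=np.c_[uu[msk],vv[msk]]
        if len(p)==0: print(n,k,'none');return
        Y=onz(n,p,zz); print(n,k,len(p),'px',p.mean(0).round(1),'planec',Y.mean(0).round(4),'bbox',(Y.min(0)+Y.max(0)).round(4)/2,'depthz med',np.median(X[msk][:,2]).round(4),X[msk].mean(0).round(4)); return Y
    # standpipe
    loc=m&(abs(uu-(430 if n=='top' else 328))<14)&(abs(vv-(254 if n=='top' else 345))<22)
    rep('pipe_hi',loc&(X[...,2]>.083),.088)
    rep('pipe_all',loc&(X[...,2]>.02),.05)
    rep('pipe_coll',loc&(im.max(2)<60)&(X[...,2]<.05),.03)
    loc=m&(abs(uu-(373 if n=='top' else 328))<35)&(abs(vv-(219 if n=='top' else 230))<40)
    rep('handle',loc&(X[...,2]>.203),.21)
    if n=='top':
        wh=loc&(X[...,2]>.14)&(X[...,2]<.168)&(hsv[...,1]<60)
        Y=rep('wheel',wh,.156)
        c,r=circ(Y)
        for _ in range(4):
            rr=np.hypot(*(Y[:,:2]-c).T);k=abs(rr-.05)<.009;c,r=circ(Y[k])
        print('wheel fit',c,r,k.sum())
        so=(abs(uu-298)<16)&(abs(vv-233)<16)&(hsv[...,1]>90)
        bl=(abs(uu-298)<9)&(abs(vv-233)<9)&(im.max(2)<70)
        cs,_=cv2.findContours(so.astype('u1'),cv2.RETR_EXTERNAL,cv2.CHAIN_APPROX_NONE);cc=max(cs,key=len)[:,0]
        Y=onz(n,cc,.036);print('socket outer',circ(Y),(Y.min(0)+Y.max(0))/2,Y[:,:2].min(0),Y[:,:2].max(0))
        rep('bore',bl,.036)
    else:
        wh=loc&(X[...,2]>.14)&(X[...,2]<.168)&(hsv[...,1]<60);Y=rep('wheel',wh,.156)
        c,r=circ(Y)
        for _ in range(4):
            rr=np.hypot(*(Y[:,:2]-c).T);k=abs(rr-.05)<.009;c,r=circ(Y[k])
        print('wheel fit',c,r,k.sum())
    print('cam',n,ray(n,[0,0])[0])
E
```

```text
screws [[0.572, 0.2232, 0.006], [0.6527, -0.2035, 0.006], [0.4589, -0.2403, 0.006], [0.3774, 0.1874, 0.006]] ctr [ 0.51526276 -0.00830806  0.006     ]
yaw screws 0.18754982074407137
top pipe_hi 61 px [431.9 254.7] planec [ 0.4291 -0.3445  0.088 ] bbox [ 0.4316 -0.3432  0.088 ] depthz med 0.0891 [ 0.4336 -0.3172  0.2237]
top pipe_all 129 px [429.5 254.3] planec [ 0.4292 -0.3441  0.05  ] bbox [ 0.4304 -0.3509  0.05  ] depthz med 0.0803 [ 0.4318 -0.3284  0.1276]
top pipe_coll 18 px [426.1 253.1] planec [ 0.4323 -0.3361  0.03  ] bbox [ 0.42935 -0.33755  0.03   ] depthz med 0.0298 [ 0.4323 -0.336   0.0304]
top handle 56 px [364.7 210. ] planec [ 0.5659 -0.1107  0.21  ] bbox [ 0.53415 -0.13685  0.21   ] depthz med 0.2128 [ 0.5402 -0.0663  0.7284]
top wheel 437 px [371.7 220.2] planec [ 0.5367 -0.1372  0.156 ] bbox [ 0.53765 -0.1348   0.156  ] depthz med 0.1545 [ 0.5367 -0.1373  0.1546]
wheel fit [ 0.53844362 -0.13497012] 0.0494823812018188 327
socket outer (array([0.49322283, 0.1040493 ]), np.float64(0.022486239531635935)) [0.49316264 0.10375127 0.036     ] [0.47087284 0.07983145] [0.51545
[... 317 characters left out ...]
217 -0.3577  0.1137]
side pipe_all 364 px [327.6 345.7] planec [ 0.4275 -0.3471  0.05  ] bbox [ 0.42905 -0.34575  0.05   ] depthz med 0.068 [ 0.4225 -0.3561  0.0732]
side pipe_coll 62 px [327.  352.7] planec [ 0.4226 -0.3539  0.03  ] bbox [ 0.42665 -0.34865  0.03   ] depthz med 0.0299 [ 0.4226 -0.3538  0.03  ]
side handle 75 px [332.1 212.8] planec [ 0.5571 -0.1215  0.21  ] bbox [ 0.54595 -0.16295  0.21   ] depthz med 0.2107 [ 0.4838 -0.2499  0.3907]
side wheel 748 px [327.4 235.7] planec [ 0.5347 -0.1412  0.156 ] bbox [ 0.5356 -0.1394  0.156 ] depthz med 0.1553 [ 0.535  -0.1407  0.1552]
wheel fit [ 0.53522336 -0.13973165] 0.0493791668104794 541
cam side [ 0.25615054 -0.66099542  0.89071481]
```

```bash
cat >> h.py <<'E'
def circ(P):
    A=np.c_[2*P[:,:2],np.ones(len(P))]; s=np.linalg.lstsq(A,(P[:,:2]**2).sum(1),rcond=None)[0]; return s[:2],np.sqrt(s[2]+s[:2]@s[:2])
def tri(pa,pb):
    o1,d1=ray('top',pa);o2,d2=ray('side',pb);d1=d1[0]/np.linalg.norm(d1[0]);d2=d2[0]/np.linalg.norm(d2[0])
    s=np.linalg.lstsq(np.c_[d1,-d2],o2-o1,rcond=None)[0];a=o1+s[0]*d1;b=o2+s[1]*d2
    return (a+b)/2,np.linalg.norm(a-b)
def load(n,f):
    z=np.load(f);im,d=z['im'],z['d'];H,W=d.shape
    uu,vv=np.meshgrid(np.arange(W),np.arange(H));X=dep(n,np.c_[uu.ravel(),vv.ravel()],d.ravel()).reshape(H,W,3);X[d==0]=np.nan
    return im,d,uu,vv,X
E
python3 - <<'E'
from h import *
G={'top':dict(p=(430,254),h=(361,209),s=(298,233)),'side':dict(p=(328,342),h=(332,210),s=(277,211))}
C={}
for n in G:
    im,d,uu,vv,X=load(n,n+'0.npz');hsv=cv2.cvtColor(im,cv2.COLOR_RGB2HSV)
    nr=lambda k,r:(abs(uu-G[n][k][0])<r)&(abs(vv-G[n][k][1])<r)
    for k,lo,hi,r in(('p',.08,.096,14),('h',.2,.22,14),('s',.031,.04,16)):
        m=nr(k,r)&(X[...,2]>lo)&(X[...,2]<hi)
        zz={'p':.088,'h':.21,'s':.036}[k]
        p=np.c_[uu[m],vv[m]]
        cs,_=cv2.findContours(m.astype('u1'),cv2.RETR_EXTERNAL,cv2.CHAIN_APPROX_NONE);cc=max(cs,key=len)[:,0]
        (ex,ey),ax,_=cv2.fitEllipse(cv2.convexHull(cc)) if len(cc)>5 else ((0,0),0,0)
        C[n,k]=(ex,ey);print(n,k,m.sum(),'ell',round(ex,1),round(ey,1),ax,onz(n,[ex,ey],zz).round(4),'mean',onz(n,p,zz).mean(0).round(4),np.nanmedian(X[m][:,2]))
for k in'phs': print(k,tri(C['top',k],C['side',k]))
E
```

```text
top p 60 ell 432.1 254.8 (8.51031494140625, 8.832403182983398) [[ 0.4288 -0.3451  0.088 ]] mean [ 0.4289 -0.345   0.088 ] 0.08820756901851678
top h 39 ell 359.9 208.7 (6.443943023681641, 6.950676918029785) [[ 0.5695 -0.0959  0.21  ]] mean [ 0.569 -0.096  0.21 ] 0.20930616631336307
top s 67 ell 297.3 232.5 (13.399128913879395, 14.090957641601562) [[0.4931 0.1061 0.036 ]] mean [0.4927 0.1063 0.036 ] 0.03586970505277409
side p 156 ell 327.6 338.9 (13.577278137207031, 13.9024019241333) [[ 0.4269 -0.348   0.088 ]] mean [ 0.427  -0.3478  0.088 ] 0.08848918031415154
side h 60 ell 331.3 205.9 (8.225503921508789, 8.80402946472168) [[ 0.5654 -0.1023  0.21  ]] mean [ 0.5656 -0.102   0.21  ] 0.2091322910259879
side s 90 ell 276.9 209.3 (11.79608154296875, 15.957630157470703) [[0.491  0.1042 0.036 ]] mean [0.4902 0.1094 0.036 ] 0.03649482898461248
p (array([ 0.42832314, -0.3460515 ,  0.08276758]), np.float64(0.0006604835367672454))
h (array([ 0.56942045, -0.09615924,  0.20233327]), np.float64(0.001064226639344607))
s (array([0.49242857, 0.10650795, 0.03312911]), np.float64(0.001363189913907587))
```

```bash
cat >> h.py <<'E'
from scipy.spatial.transform import Rotation
def to(*P,yawdir=None):
    s=manip.get_state();q=s['tool_rot'];R=Rotation.from_quat([q[1],q[2],q[3],q[0]]).as_matrix()
    for p in P: print('tool mm',((np.array(p)-s['ee_pos'])@R*1000).round(1))
    a=np.arctan2(R[1,1],R[0,1]);print('y ang',a.round(3),'tilt',R[:,2].round(3))
    if yawdir is not None: print('yaw',((a-yawdir+np.pi/2)%np.pi-np.pi/2).round(3))
E
python3 -c "
from h import *
to((.45,.1,.25),(.428,-.3465,.25),yawdir=.44)"
```

```text
tool mm [-4.032e+02 -3.508e+02 -3.000e-01]
tool mm [-5.089e+02 -7.852e+02  5.000e-01]
y ang 1.283 tilt [-0.001 -0.002 -1.   ]
yaw 0.843
```

Call:
send_rows --pt "-403 -351 0" --pt "-403 -351 0" --pt "-403 -351 0" --pt "-403 -351 0" --pt "-403 -351 0" --pt "-403 -351 0" --pt "-403 -351 0" --pt "-403 -351 0" --pt "-403 -351 0" --pt "-403 -351 0" --yaw '[0,0,0,0,0,0,0,0,0,0]'

```text
time_s: 0.93
ee_pos: [0.3871, 0.1979, 0.2498]
tool_rot: [-0.0, 0.143, 0.99, 0.0]
ft_force: [1.2, 1.0, -0.1]
width: 0.999
grip_force: 0.0
```

Call:
send_rows --pt "-194 -511 0" --pt "-194 -511 0" --pt "-194 -511 0" --pt "-194 -511 0" --pt "-194 -511 0" --pt "-194 -511 0" --pt "-194 -511 0" --pt "-194 -511 0" --pt "-194 -511 0" --pt "-194 -511 0" --yaw '[0.12,0.24,0.36,0.48,0.6,0.72,0.84,0.84,0.84,0.84]' --claw 60

```text
time_s: 1.77
ee_pos: [0.4174, -0.2177, 0.2497]
tool_rot: [-0.0, 0.535, 0.845, 0.0]
ft_force: [1.9, 0.7, -0.3]
width: 0.702
grip_force: 0.0
```

```bash
python3 -c "
from h import *
to((.428,-.3465,.2),(.428,-.3465,.058),yawdir=.44)"
```

```text
tool mm [-121.   -45.5   49.6]
tool mm [-121.1  -45.5  191.6]
y ang 0.442 tilt [-0.     0.001 -1.   ]
yaw 0.002
```

Call:
send_rows --pt "-40 -15 0" --pt "-80 -30 20" --pt "-121 -45 40" --pt "-121 -45 75" --pt "-121 -45 110" --pt "-121 -45 110" --pt "-121 -45 110" --yaw '[0,0,0,0,0,0,0]'

```text
time_s: 2.35
ee_pos: [0.4272, -0.3424, 0.1379]
tool_rot: [-0.003, 0.535, 0.845, 0.001]
ft_force: [0.4, -0.3, 1.4]
width: 0.702
grip_force: 0.0
```

```bash
python3 - <<'E'
from h import *
for n in('top','side'): shot(n,n+'1')
s=manip.get_state();print(s['ee_pos'])
print(proj('side',[s['ee_pos'],s['ee_pos']-[0,0,.05],[.428,-.3465,.088]]),proj('top',[s['ee_pos']]))
b=cv2.imread('pics/side1.png')[230:400,240:420];b=cv2.resize(b,None,fx=3.3,fy=3.3,interpolation=cv2.INTER_CUBIC)
a=cv2.imread('pics/top1.png')[200:310,370:480];a=cv2.resize(a,(200,200),interpolation=cv2.INTER_CUBIC)
o=np.zeros((b.shape[0],800,3),'u1');o[:,:b.shape[1]]=b;o[:200,595:795]=a;cv2.imwrite('pics/c1.png',o)
E
```

```text
[ 0.43000999 -0.34444602  0.14185475]
[[328.35129    325.7646493 ]
 [328.16507341 336.11602688]
 [327.77431645 338.07574322]] [[435.29394686 255.05211591]]
```

View pics/c1.png

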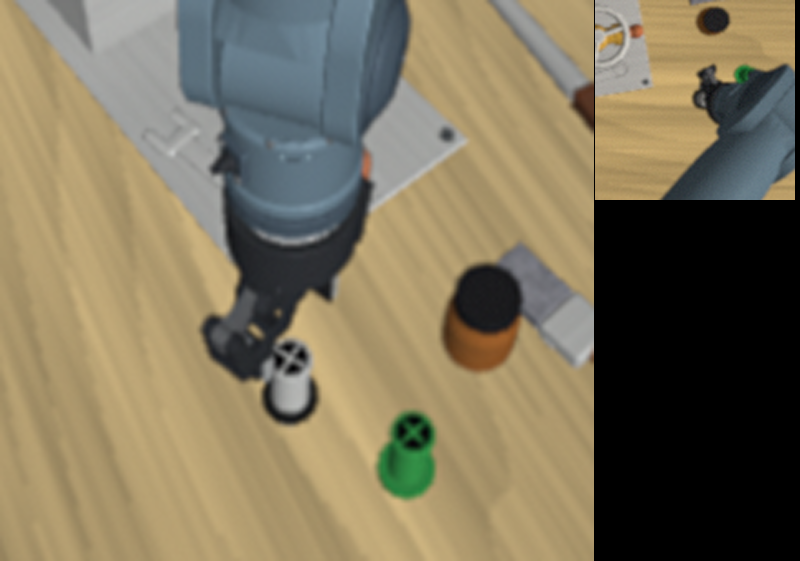

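The crop shows the open gripper straddling the standpipe: left finger at (230,345), right fingertip at (325,290), pipe rim at (291,358). The green look-alike is clear at (412,430).

Call:
send_rows --pt "0 0 20" --pt "0 0 45" --pt "0 0 65" --pt "0 0 81" --pt "0 0 81" --pt "0 0 81" --yaw '[0,0,0,0,0,0]'

```text
time_s: 2.95
ee_pos: [0.4303, -0.3446, 0.0609]
tool_rot: [0.001, 0.534, 0.845, -0.0]
ft_force: [0.0, -0.7, 0.3]
width: 0.703
grip_force: 0.0
```

Call:
send_rows --pt "0 0 0" --pt "0 0 0" --pt "0 0 0" --pt "0 0 0" --pt "0 0 0" --pt "0 0 0" --pt "0 0 0" --pt "0 0 0" --yaw '[0,0,0,0,0,0,0,0]' --claw 15 --grip_force 50

```text
time_s: 3.62
ee_pos: [0.4301, -0.3456, 0.061]
tool_rot: [0.002, 0.535, 0.845, -0.001]
ft_force: [-1.6, 0.1, 7.1]
width: 0.295
grip_force: 48.6
```

Call:
send_rows --pt "0 0 -15" --pt "0 0 -45" --pt "0 0 -80" --pt "0 0 -115" --pt "0 0 -150" --pt "0 0 -185" --pt "0 0 -200" --pt "0 0 -200" --yaw '[0,0,0,0,0,0,0,0]'

```text
time_s: 4.28
ee_pos: [0.431, -0.3461, 0.2641]
tool_rot: [0.004, 0.534, 0.845, -0.001]
ft_force: [-0.2, -0.8, -1.9]
width: 0.292
grip_force: 49.2
```

```bash
python3 -c "
from h import *
to((.4925,.104,.26),(.4925,.104,.14));print(manip.get_state()['ft_force'],manip.get_state()['width'])"
```

```text
tool mm [380.3 248.4   1.7]
tool mm [381.4 248.1 121.7]
y ang 0.443 tilt [ 0.007 -0.006 -1.   ]
[-0.2165696  -0.83027383 -1.85868157] 0.2920363515060614
```

Call:
send_rows --pt "15 10 0" --pt "45 30 0" --pt "85 55 0" --pt "127 83 0" --pt "169 110 0" --pt "211 138 0" --pt "253 165 0" --pt "295 193 0" --pt "335 219 0" --pt "365 238 0" --yaw '[0,0,0,0,0,0,0,0,0,0]'

```text
time_s: 5.12
ee_pos: [0.4803, 0.0416, 0.2573]
tool_rot: [-0.001, 0.535, 0.845, -0.001]
ft_force: [0.7, -0.6, -1.4]
width: 0.297
grip_force: 49.3
```

Call:
send_rows --pt "10 7 10" --pt "15 10 40" --pt "15 10 70" --pt "15 10 90" --pt "15 10 100" --pt "15 10 100" --pt "15 10 100" --pt "15 10 100" --yaw '[0,0,0,0,0,0,0,0]'

```text
time_s: 5.78
ee_pos: [0.4841, 0.0574, 0.1591]
tool_rot: [-0.0, 0.535, 0.845, 0.0]
ft_force: [0.5, 0.8, -2.1]
width: 0.295
grip_force: 49.6
```

```bash
python3 - <<'E'
from h import *
for n in('top','side'): shot(n,n+'2')
s=manip.get_state();print(s['ee_pos'],s['ft_force']);to((.4925,.104,.1))
e=s['ee_pos']
print(proj('side',[e+[0,0,.027],e-[0,0,.061],[.4925,.104,.036]]),proj('top',[e]))
b=cv2.imread('pics/side2.png')[120:290,180:360];b=cv2.resize(b,None,fx=3.3,fy=3.3,interpolation=cv2.INTER_CUBIC)
a=cv2.imread('pics/top2.png')[185:285,250:350];a=cv2.resize(a,(200,200),interpolation=cv2.INTER_CUBIC)
o=np.zeros((b.shape[0],800,3),'u1');o[:,:b.shape[1]]=b;o[:200,595:795]=a;cv2.imwrite('pics/c2.png',o)
E
```

```text
[0.48496747 0.05730026 0.15993552] [ 0.07320725 -0.71433986 -1.49769562]
tool mm [39.  26.7 60. ]
y ang 0.443 tilt [ 0.002  0.    -1.   ]
[[276.51165493 183.28520106]
 [279.27354499 205.78292735]
 [277.36406138 209.17162184]] [[310.04850213 235.15612979]]
```

View pics/c2.png

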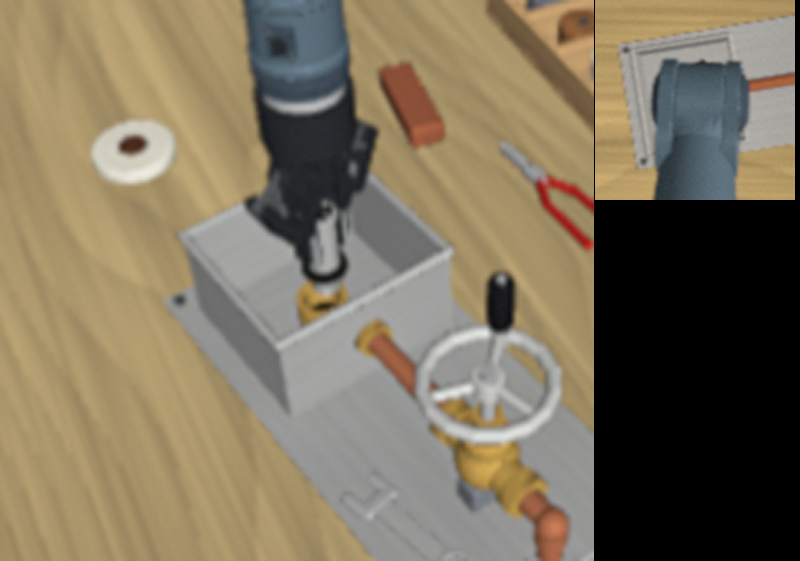

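The crop shows the pipe upright in the fingers above the pan, collar at (323,270), about 47 mm short of the socket at (325,300). I'll cover the rest and recheck.

Call:
send_rows --pt "13 9 0" --pt "26 18 0" --pt "39 27 0" --pt "39 27 15" --pt "39 27 35" --pt "39 27 45" --pt "39 27 45" --pt "39 27 45" --yaw '[0,0,0,0,0,0,0,0]'

```text
time_s: 6.55
ee_pos: [0.4915, 0.104, 0.1141]
tool_rot: [-0.0, 0.535, 0.845, -0.0]
ft_force: [0.2, 0.4, -1.5]
width: 0.293
grip_force: 49.7
```

```bash
python3 - <<'E'
from h import *
im,d=shot('side','side3')
s=manip.get_state();print(s['ee_pos'],s['ft_force']);e=s['ee_pos']
to((.4925,.104,.1))
print(proj('side',[e-[0,0,.061],e-[0,0,.031],[.4925,.104,.036]]))
b=cv2.imread('pics/side3.png')[165:245,230:340];b=cv2.resize(b,None,fx=7,fy=7,interpolation=cv2.INTER_CUBIC)
cv2.imwrite('pics/c3.png',b)
E
```

```text
[0.49223777 0.10407376 0.11476072] [-0.15672    -0.02826677 -2.53073838]
tool mm [-0.2  0.2 14.8]
y ang 0.443 tilt [ 0.001  0.    -1.   ]
[[276.75475484 205.18210644]
 [275.85102945 198.21600946]
 [277.36406138 209.17162184]]
```

View pics/c3.png

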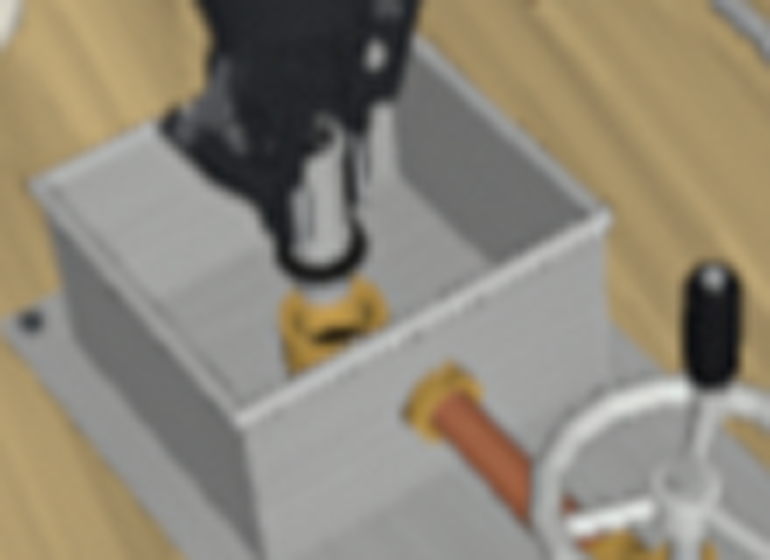

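The spigot end is at about (321,288), just above the socket ring centred at (334,312), and lined up within about 2 mm. That is inside the bevel's capture range, so I'll lower it gently.

Call:
send_rows --pt "0 0 8" --pt "0 0 14" --pt "0 0 18" --pt "0 0 21" --pt "0 0 24" --pt "0 0 26" --pt "0 0 26" --yaw '[0,0,0,0,0,0,0]'

```text
time_s: 7.18
ee_pos: [0.4915, 0.1042, 0.0875]
tool_rot: [-0.0, 0.534, 0.845, -0.0]
ft_force: [0.8, 0.5, -2.5]
width: 0.294
grip_force: 49.7
```

Spigot is in the bore with no force. I'll continue to the seat.

Call:
send_rows --pt "0 0 4" --pt "0 0 7" --pt "0 0 9" --pt "0 0 11" --pt "0 0 12" --pt "0 0 12.5" --pt "0 0 12.5" --yaw '[0,0,0,0,0,0,0]'

```text
time_s: 7.77
ee_pos: [0.4918, 0.1042, 0.0754]
tool_rot: [-0.0, 0.534, 0.845, 0.0]
ft_force: [-0.9, -0.1, -2.6]
width: 0.294
grip_force: 49.7
```

Call:
send_rows --pt "0 0 1" --pt "0 0 1.5" --pt "0 0 2" --pt "0 0 2.5" --pt "0 0 2.5" --yaw '[0,0,0,0,0]'

```text
time_s: 8.18
ee_pos: [0.4921, 0.1043, 0.0748]
tool_rot: [0.001, 0.534, 0.845, 0.0]
ft_force: [-4.8, -1.2, 12.8]
width: 0.296
grip_force: 51.5
```

Contact came at the expected height (0.075). I'll release and rise.

Call:
send_rows --pt "0 0 -1" --pt "0 0 -1" --pt "0 0 -1" --pt "0 0 -1" --pt "0 0 -1" --yaw '[0,0,0,0,0]' --claw 60

```text
time_s: 8.6
ee_pos: [0.4918, 0.1042, 0.0739]
tool_rot: [-0.0, 0.535, 0.845, -0.0]
ft_force: [-0.1, -0.6, -0.5]
width: 0.705
grip_force: 0.0
```

Call:
send_rows --pt "0 0 -15" --pt "0 0 -40" --pt "0 0 -75" --pt "0 0 -110" --pt "0 0 -145" --pt "0 0 -180" --pt "0 0 -195" --pt "0 0 -195" --yaw '[0,0,0,0,0,0,0,0]'

```text
time_s: 9.27
ee_pos: [0.4944, 0.1044, 0.2735]
tool_rot: [0.003, 0.534, 0.845, 0.003]
ft_force: [0.6, 0.5, 0.1]
width: 0.703
grip_force: 0.0
```

```bash
python3 - <<'E'
from h import *
im,d=shot('side','side4')
X=load('side','side4.npz')[4];m=np.zeros(d.shape,bool);m[175:225,255:300]=True
z=X[...,2];k=m&(abs(X[...,0]-.491)<.03)&(abs(X[...,1]-.103)<.03)
for lo,hi in((.094,.112),(.04,.05)):
    kk=k&(z>lo)&(z<hi);print(kk.sum(),np.median(X[kk],0),np.percentile(X[kk][:,2],95))
kk=k&(z>.095)&(z<.112);print('grip axis est', X[kk].mean(0), np.nanmax(z[k]))
for q in ((.5675,-.099,.26),(.566,-.101,.26)):to(q)
b=cv2.imread('pics/side4.png')[165:245,230:340];b=cv2.resize(b,None,fx=7,fy=7,interpolation=cv2.INTER_CUBIC)
cv2.imwrite('pics/c4.png',b)
E
```

```text
70 [0.49033626 0.09941149 0.10299855] 0.10575335714641863
66 [0.48704855 0.0936369  0.04445912] 0.04814732807572791
grip axis est [0.48973989 0.10157553 0.10273265] 0.10764493604209291
tool mm [-215.5  -20.2   11.2]
y ang 0.443 tilt [ 0.005  0.001 -1.   ]
tool mm [-216.6  -22.4   11.2]
y ang 0.443 tilt [ 0.005  0.001 -1.   ]
```

View pics/c4.png

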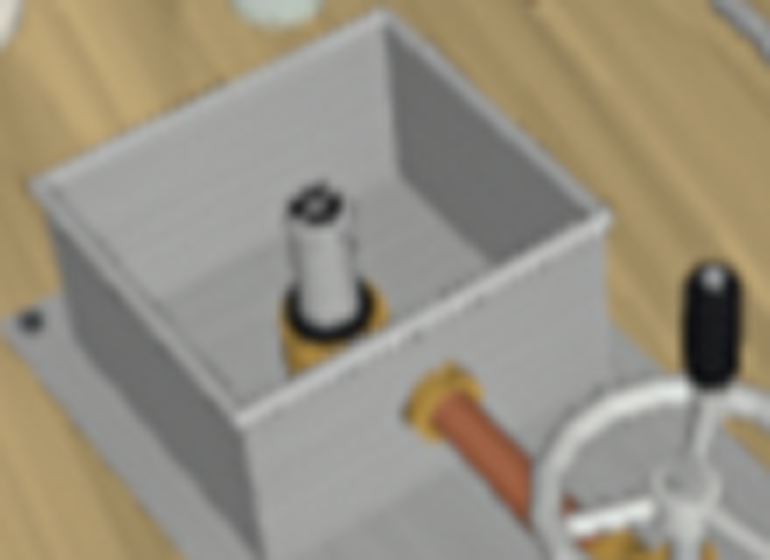

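The pipe stands upright in the socket, with the rim at (317,205) and the collar flush on the brass at (328,315). Next is the handle.

Call:
send_rows --pt "-15 -1 0" --pt "-50 -5 0" --pt "-90 -8 0" --pt "-130 -12 0" --pt "-170 -16 0" --pt "-200 -19 0" --pt "-214 -20 0" --pt "-214 -20 0" --pt "-214 -20 0" --yaw '[0,0,0,0,0,0,0,0,0]'

```text
time_s: 10.07
ee_pos: [0.5647, -0.0976, 0.2672]
tool_rot: [-0.002, 0.535, 0.845, -0.0]
ft_force: [-0.2, -0.2, 0.7]
width: 0.703
grip_force: 0.0
```

```bash
python3 -c "
from h import *
to((.568,-.0985,.188));print(manip.get_state()['ee_pos'],manip.get_state()['dq'].round(3))"
```

```text
tool mm [-2.5  2.7 79.2]
y ang 0.442 tilt [-0.003  0.002 -1.   ]
[ 0.56471577 -0.09755343  0.2672265 ] [ 0.034 -0.024 -0.01   0.008  0.003  0.001]
```

Call:
send_rows --pt "-2 2 15" --pt "-2 2 35" --pt "-2 2 55" --pt "-2 2 72" --pt "-2 2 79" --pt "-2 2 79" --pt "-2 2 79" --yaw '[0,0,0,0,0,0,0]'

```text
time_s: 10.65
ee_pos: [0.5677, -0.0974, 0.1901]
tool_rot: [-0.0, 0.534, 0.846, 0.0]
ft_force: [-0.4, -0.5, 0.3]
width: 0.708
grip_force: 0.0
```

Call:
send_rows --pt "0 0 0" --pt "0 0 0" --pt "0 0 0" --pt "0 0 0" --pt "0 0 0" --pt "0 0 0" --pt "0 0 0" --pt "0 0 0" --yaw '[0,0,0,0,0,0,0,0]' --claw 10 --grip_force 60

```text
time_s: 11.32
ee_pos: [0.5697, -0.0983, 0.1915]
tool_rot: [0.002, 0.534, 0.845, 0.001]
ft_force: [2.7, 3.2, 5.7]
width: 0.244
grip_force: 58.6
```

```bash
python3 - <<'E'
from h import *
s=manip.get_state();e=s['ee_pos'];print(e,s['ft_force'],s['torque'])
im,d=shot('side','side5')
print(proj('side',[e,e+[0,0,.022]]))
b=cv2.imread('pics/side5.png')[150:270,260:420];b=cv2.resize(b,None,fx=5,fy=5,interpolation=cv2.INTER_CUBIC)
cv2.imwrite('pics/c5.png',b)
w=np.array([.5376,-.1367]);v=e[:2]-w;print(np.hypot(*v),np.arctan2(v[1],v[0]))
E
```

```text
[ 0.5697279  -0.09831836  0.19153723] [2.68223776 3.18396895 5.66318225] [ 0.61289931 -0.41825437 -0.01331153]
[[331.96636469 209.36747522]
 [332.09506425 203.25773309]]
0.05005349397979368 0.8738601270645353
```

View pics/c5.png

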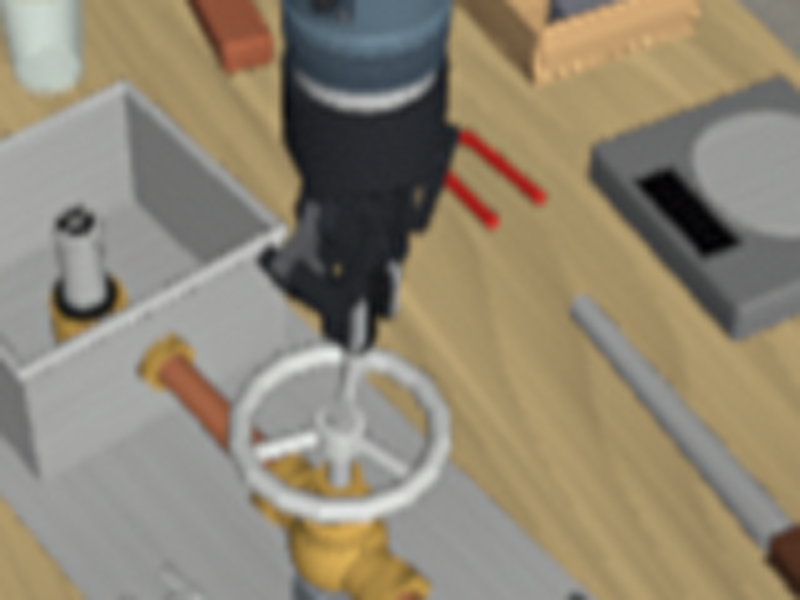

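The gripper holds the handle at mid-height, jaws at (355,320), and the standpipe still stands at (85,290). I'll try a first clockwise quarter turn.

```bash
cat >> h.py <<'E'
W=np.array([.5376,-.1367])
def orb(phi0,steps,w=W,p0=None,r=.05):
    "rows (tool mm) from commanded p0 (default ideal point at phi0) through angles phi0+steps"
    s=manip.get_state();q=s['tool_rot'];R=Rotation.from_quat([q[1],q[2],q[3],q[0]]).as_matrix()
    a=np.arctan2(R[1,1],R[0,1]);y=np.array([np.cos(a),np.sin(a)]);x=np.array([-y[1],y[0]])
    if p0 is None: p0=w+r*np.array([np.cos(phi0),np.sin(phi0)])
    P=w+r*np.c_[np.cos(phi0+steps),np.sin(phi0+steps)]-p0
    print([[round(v*1e3,1) for v in(p@x,p@y)]+[0] for p in P])
E
python3 -c "
from h import *
orb(.874,-np.radians(15)*np.arange(1,8))"
```

```text
[[np.float64(-12.5), np.float64(3.9), 0], [np.float64(-25.5), np.float64(4.3), 0], [np.float64(-38.2), np.float64(1.5), 0], [np.float64(-49.8), np.float64(-4.6), 0], [np.float64(-59.4), np.float64(-13.5), 0], [np.float64(-66.3), np.float64(-24.6), 0], [np.float64(-70.2), np.float64(-37.0), 0]]
```

Call:
send_rows --pt "-12.5 4 0" --pt "-25.5 4.5 0" --pt "-38 1.5 0" --pt "-50 -4.5 0" --pt "-59.5 -13.5 0" --pt "-66.5 -24.5 0" --pt "-70 -37 0" --pt "-70 -37 0" --pt "-70 -37 0" --yaw '[0,0,0,0,0,0,0,0,0]'

```text
time_s: 12.12
ee_pos: [0.5651, -0.1808, 0.1915]
tool_rot: [0.002, 0.535, 0.845, -0.002]
ft_force: [0.5, -5.6, 5.5]
width: 0.241
grip_force: 59.2
```

```bash
python3 - <<'E'
from h import *
s=manip.get_state();e=s['ee_pos'];v=e[:2]-W;a=np.arctan2(v[1],v[0]);print(e,s['ft_force'],s['torque'].round(2),s['width'],np.hypot(*v),a)
t=.874-np.radians(105);print('target ang',t)
orb(t,-np.radians(20)*np.arange(1,11))
E
```

```text
[ 0.56505221 -0.18082064  0.19154856] [ 0.47540759 -5.6222341   5.4556644 ] [-0.96 -0.01  0.04] 0.24087752693016543 0.05196397420798323 -1.0142072524493275
target ang -0.9585957145940461
[[np.float64(0.1), np.float64(-17.4), 0], [np.float64(6.0), np.float64(-33.7), 0], [np.float64(17.2), np.float64(-46.9), 0], [np.float64(32.3), np.float64(-55.6), 0], [np.float64(49.4), np.float64(-58.5), 0], [np.float64(66.5), np.float64(-55.5), 0], [np.float64(81.5), np.float64(-46.7), 0], [np.float64(92.6), np.float64(-33.4), 0], [np.float64(98.5), np.float64(-17.1), 0], [np.float64(98.5), np.float64(0.3), 0]]
```

Call:
send_rows --pt "0 -17.5 0" --pt "6 -33.5 0" --pt "17 -47 0" --pt "32.5 -55.5 0" --pt "49.5 -58.5 0" --pt "66.5 -55.5 0" --pt "81.5 -46.5 0" --pt "92.5 -33.5 0" --pt "98.5 -17 0" --pt "98.5 0 0" --yaw '[0,0,0,0,0,0,0,0,0,0]'

```text
time_s: 12.95
ee_pos: [0.523, -0.0905, 0.1915]
tool_rot: [0.002, 0.535, 0.845, -0.003]
ft_force: [-1.0, -8.7, 6.1]
width: 0.24
grip_force: 61.0
```

```bash
python3 - <<'E'
from h import *
s=manip.get_state();e=s['ee_pos'];v=e[:2]-W;a=np.arctan2(v[1],v[0]);print(e,s['ft_force'],s['torque'].round(2),s['width'],np.hypot(*v),a,s['dq'].round(2))
t=.874-np.radians(305);print('target ang',t+2*np.pi)
orb(t,-np.radians(20)*np.arange(1,6))
E
```

```text
[ 0.52303851 -0.09045287  0.1914705 ] [-0.97974488 -8.69172423  6.11926619] [-1.83  0.14  0.07] 0.24026465858993493 0.0484853962836777 1.8758321866678784 [ 0.25  0.33  0.47  0.14 -0.04  0.25]
target ang 1.8339310885968807
[[np.float64(-6.0), np.float64(16.3), 0], [np.float64(-17.2), np.float64(29.5), 0], [np.float64(-32.3), np.float64(38.2), 0], [np.float64(-49.4), np.float64(41.1), 0], [np.float64(-66.5), np.float64(38.0), 0]]
```

Call:
send_rows --pt "-6.5 16.5 0" --pt "-18.5 29.5 0" --pt "-34 38 0" --pt "-51 41 0" --pt "-51 41 0" --pt "-51 41 0" --yaw '[0,0,0,0,0,0]'

```text
time_s: 13.45
ee_pos: [0.5852, -0.1184, 0.1916]
tool_rot: [0.004, 0.535, 0.845, 0.001]
ft_force: [7.7, -0.2, 2.6]
width: 0.24
grip_force: 60.9
```

```bash
sed -i 's/^W=.*/W=np.array([.5385,-.138])/' h.py; cat >> h.py <<'E'
def st():
    s=manip.get_state();e=s['ee_pos'];v=e[:2]-W;a=np.arctan2(v[1],v[0]);f=s['ft_force']
    print('e',e.round(4),'f',f.round(1),'r',np.hypot(*v).round(4),'ang',a.round(4),'Frad',(f[:2]@v/.05).round(1),'Ftan',((v[0]*f[1]-v[1]*f[0])/.05).round(1),'w',s['width'].round(3),'t',s['time_s']);return a
E
python3 - <<'E'
from h import *
a=st(); t=.874-np.radians(385)+2*np.pi;print(t)
orb(t,-np.radians(4)*np.arange(1,9))
E
```

```text
Traceback (most recent call last):
  File "h.py", line 45, in st
    print('e',e.round(4),'f',f.round(1),'r',np.hypot(*v).round(4),'ang',a.round(4),'Frad',(f[:2]@v/.05).round(1),'Ftan',((v[0]*f[1]-v[1]*f[0])/.05).round(1),'w',s['width'].round(3),'t',s['time_s']);return a
                                                                                                                                                                 ^^^^^^^^^^^^^^^^
AttributeError: 'float' object has no attribute 'round'
```

```bash
sed -i "s/s\['width'\].round(3)/round(s['width'],3)/" h.py
python3 - <<'E'
from h import *
a=st(); t=.874-np.radians(385)+2*np.pi;print(t)
orb(t,-np.radians(4)*np.arange(1,9))
E
```

```text
e [ 0.5852 -0.1184  0.1916] f [ 7.7 -0.2  2.6] r 0.0507 ang 0.3976 Frad 7.1 Ftan -3.2 w 0.24 t 13.45
0.4376676870014169
[[np.float64(-3.5), np.float64(-0.1), 0], [np.float64(-7.0), np.float64(-0.5), 0], [np.float64(-10.4), np.float64(-1.1), 0], [np.float64(-13.8), np.float64(-2.0), 0], [np.float64(-17.1), np.float64(-3.1), 0], [np.float64(-20.3), np.float64(-4.4), 0], [np.float64(-23.4), np.float64(-6.0), 0], [np.float64(-26.5), np.float64(-7.7), 0]]
```

Call:
send_rows --pt "-2 0 0" --pt "-3.5 0 0" --pt "-5.5 -0.5 0" --pt "-7 -0.5 0" --pt "-7 -0.5 0" --yaw '[0,0,0,0,0]'

```text
time_s: 13.87
ee_pos: [0.587, -0.1232, 0.1916]
tool_rot: [0.002, 0.534, 0.845, 0.003]
ft_force: [7.4, 3.6, 4.2]
width: 0.236
grip_force: 60.9
```

```bash
python3 -c "
from h import *
st()"
```

```text
e [ 0.587  -0.1232  0.1916] f [7.4 3.6 4.2] r 0.0507 ang 0.2972 Frad 8.3 Ftan 1.3 w 0.236 t 13.8667
```

Call:
send_rows --pt "-1.5 -0.2 0" --pt "-3.5 -0.5 0" --pt "-5 -1 0" --pt "-5 -1 0" --pt "-5 -1 0" --yaw '[0,0,0,0,0]'

```text
time_s: 14.28
ee_pos: [0.5883, -0.1283, 0.1916]
tool_rot: [0.003, 0.534, 0.845, 0.002]
ft_force: [7.9, 3.3, 3.3]
width: 0.245
grip_force: 60.9
```

```bash
python3 -c "
from h import *
st()"
```

```text
e [ 0.5883 -0.1283  0.1916] f [7.9 3.3 3.3] r 0.0507 ang 0.1915 Frad 8.5 Ftan 1.8 w 0.245 t 14.2833
```

Call:
send_rows --pt "-1 -0.2 0" --pt "-2 -0.5 0" --pt "-3 -0.7 0" --pt "-3 -0.7 0" --pt "-3 -0.7 0" --yaw '[0,0,0,0,0]'

```text
time_s: 14.7
ee_pos: [0.5884, -0.1291, 0.1915]
tool_rot: [0.001, 0.534, 0.846, 0.004]
ft_force: [6.4, 8.5, 6.4]
width: 0.243
grip_force: 61.0
```

```bash
python3 -c "
from h import *
st()"
```

```text
e [ 0.5884 -0.1291  0.1915] f [6.4 8.5 6.4] r 0.0507 ang 0.1763 Frad 7.9 Ftan 7.3 w 0.243 t 14.7
```

Call:
send_rows --pt "-1 -0.3 0" --pt "-2 -0.6 0" --pt "-3 -1 0" --pt "-3 -1 0" --pt "-3 -1 0" --yaw '[0,0,0,0,0]'

```text
time_s: 15.12
ee_pos: [0.5885, -0.1294, 0.1915]
tool_rot: [-0.0, 0.533, 0.846, 0.006]
ft_force: [5.0, 16.0, 7.4]
width: 0.243
grip_force: 61.2
```

```bash
python3 -c "
from h import *
st()"
```

```text
e [ 0.5885 -0.1294  0.1915] f [ 5.  16.   7.4] r 0.0507 ang 0.1703 Frad 7.7 Ftan 15.1 w 0.243 t 15.1167
```

The stop was reached at angle ≈0.177: force rose with no further travel. I'll refit the circle and plan the two turns back.

```bash
python3 - <<'E'
from h import *
from scipy.optimize import least_squares
P=np.array([(.5697,-.0983),(.5651,-.1808),(.523,-.0905),(.5852,-.1184),(.587,-.1232),(.5883,-.1283)])
r=least_squares(lambda c:np.hypot(*(P-c).T)-.05,W);c=r.x;print(c,r.fun.round(4))
for p in((.5883,-.1283),(.5884,-.1291)): print(np.arctan2(p[1]-c[1],p[0]-c[0]))
orb(.168,np.radians(20)*np.arange(1,10),w=c,p0=np.array([.5893,-.1345]))
print('full half'); orb(.168+np.pi,np.radians(20)*np.arange(1,10),w=c)
E
```

```text
[ 0.53920843 -0.13791285] [-0.      0.0001  0.0001 -0.      0.      0.    ]
0.19336800132254392
0.17727305174359273
[[np.float64(22.1), np.float64(3.2), 0], [np.float64(38.9), np.float64(-1.0), 0], [np.float64(53.3), np.float64(-10.7), 0], [np.float64(63.5), np.float64(-24.8), 0], [np.float64(68.3), np.float64(-41.5), 0], [np.float64(67.1), np.float64(-58.8), 0], [np.float64(60.0), np.float64(-74.6), 0], [np.float64(47.9), np.float64(-87.1), 0], [np.float64(32.3), np.float64(-94.7), 0]]
full half
[[np.float64(-17.3), np.float64(-1.8), 0], [np.float64(-34.1), np.float64(2.4), 0], [np.float64(-48.5), np.float64(12.1), 0], [np.float64(-58.7), np.float64(26.2), 0], [np.float64(-63.5), np.float64(42.9), 0], [np.float64(-62.3), np.float64(60.2), 0], [np.float64(-55.2), np.float64(76.1), 0], [np.float64(-43.1), np.float64(88.5), 0], [np.float64(-27.5), np.float64(96.1), 0]]
```

Call:
send_rows --pt "8 2 0" --pt "22 3 0" --pt "39 -1 0" --pt "53.5 -10.5 0" --pt "63.5 -25 0" --pt "68.5 -41.5 0" --pt "67 -59 0" --pt "60 -74.5 0" --pt "48 -87 0" --pt "32.5 -94.5 0" --yaw '[0,0,0,0,0,0,0,0,0,0]'

```text
time_s: 15.95
ee_pos: [0.4897, -0.1461, 0.1916]
tool_rot: [0.003, 0.534, 0.845, 0.003]
ft_force: [14.1, 7.1, -1.4]
width: 0.242
grip_force: 60.5
```

```bash
sed -i 's/^W=.*/W=np.array([.5392,-.1379])/' h.py; python3 -c "
from h import *
st()"
```

```text
e [ 0.4897 -0.1461  0.1916] f [14.1  7.1 -1.4] r 0.0502 ang -2.9771 Frad -15.1 Ftan -4.7 w 0.242 t 15.95
```

Call:
send_rows --pt "-18 0 0" --pt "-34.5 6 0" --pt "-49 15.5 0" --pt "-59 29.5 0" --pt "-64 46.5 0" --pt "-63 63.5 0" --pt "-55.5 79.5 0" --pt "-43.5 92 0" --pt "-28 99.5 0" --yaw '[0,0,0,0,0,0,0,0,0]'

```text
time_s: 16.7
ee_pos: [0.5892, -0.1305, 0.1914]
tool_rot: [0.001, 0.535, 0.845, -0.002]
ft_force: [-6.7, -4.5, 12.5]
width: 0.237
grip_force: 61.9
```

```bash
python3 -c "
from h import *
st()
orb(.168,np.radians(20)*np.arange(1,10))"
```

```text
e [ 0.5892 -0.1305  0.1914] f [-6.7 -4.5 12.5] r 0.0505 ang 0.1469 Frad -7.3 Ftan -3.5 w 0.237 t 16.7
[[np.float64(17.3), np.float64(1.7), 0], [np.float64(34.1), np.float64(-2.6), 0], [np.float64(48.4), np.float64(-12.4), 0], [np.float64(58.6), np.float64(-26.5), 0], [np.float64(63.3), np.float64(-43.2), 0], [np.float64(61.9), np.float64(-60.5), 0], [np.float64(54.8), np.float64(-76.3), 0], [np.float64(42.6), np.float64(-88.8), 0], [np.float64(27.0), np.float64(-96.3), 0]]
```

Call:
send_rows --pt "17.5 1 0" --pt "34.5 -4 0" --pt "49 -14 0" --pt "59 -28 0" --pt "64 -44.5 0" --pt "62.5 -62 0" --pt "55.5 -78 0" --pt "43 -90.5 0" --pt "27.5 -98 0" --yaw '[0,0,0,0,0,0,0,0,0]'

```text
time_s: 17.45
ee_pos: [0.4898, -0.1458, 0.1916]
tool_rot: [0.002, 0.534, 0.845, 0.002]
ft_force: [10.2, 5.7, 2.1]
width: 0.238
grip_force: 60.9
```

```bash
python3 -c "
from h import *
st()
orb(.168+np.pi,np.radians(20)*np.arange(1,10))"
```

```text
e [ 0.4898 -0.1458  0.1916] f [10.2  5.7  2.1] r 0.05 ang -2.9838 Frad -11.0 Ftan -4.0 w 0.238 t 17.45
[[np.float64(-17.3), np.float64(-1.8), 0], [np.float64(-34.1), np.float64(2.5), 0], [np.float64(-48.5), np.float64(12.3), 0], [np.float64(-58.6), np.float64(26.3), 0], [np.float64(-63.4), np.float64(43.1), 0], [np.float64(-62.1), np.float64(60.4), 0], [np.float64(-55.0), np.float64(76.2), 0], [np.float64(-42.9), np.float64(88.7), 0], [np.float64(-27.2), np.float64(96.2), 0]]
```

Call:
send_rows --pt "-17.5 0 0" --pt "-34.5 4 0" --pt "-49 14 0" --pt "-59 28 0" --pt "-63.5 44.5 0" --pt "-62 61.5 0" --pt "-55 77 0" --pt "-43 89.5 0" --pt "-43 89.5 0" --pt "-43 89.5 0" --yaw '[0,0,0,0,0,0,0,0,0,0]'

```text
time_s: 18.28
ee_pos: [0.589, -0.1455, 0.1915]
tool_rot: [0.001, 0.534, 0.846, 0.001]
ft_force: [1.7, 2.0, 8.0]
width: 0.24
grip_force: 61.8
```

```bash
python3 -c "
from h import *
st()
to((W[0]+.05*np.cos(.178),W[1]+.05*np.sin(.178),.1915))"
```

```text
e [ 0.589  -0.1455  0.1915] f [1.7 2.  8. ] r 0.0503 ang -0.1518 Frad 1.4 Ftan 2.3 w 0.24 t 18.2833
tool mm [15.1  6.6  0. ]
y ang 0.444 tilt [ 0.003 -0.    -1.   ]
```

Call:
send_rows --pt "4 2 0" --pt "8 3.7 0" --pt "12 5.5 0" --pt "15 6.6 0" --pt "15 6.6 0" --pt "15 6.6 0" --pt "15 6.6 0" --pt "15 6.6 0" --yaw '[0,0,0,0,0,0,0,0]'

```text
time_s: 18.95
ee_pos: [0.5888, -0.1302, 0.1915]
tool_rot: [0.002, 0.534, 0.845, 0.001]
ft_force: [3.8, -0.6, 6.9]
width: 0.242
grip_force: 61.7
```

```bash
python3 -c "
from h import *
st()
to((W[0]+.05*np.cos(.178),W[1]+.05*np.sin(.178),.1915))"
```

```text
e [ 0.5888 -0.1302  0.1915] f [ 3.8 -0.6  6.9] r 0.0502 ang 0.1532 Frad 3.7 Ftan -1.1 w 0.242 t 18.95
tool mm [1.2 0.2 0. ]
y ang 0.443 tilt [ 0.004 -0.001 -1.   ]
```

Call:
send_rows --pt "0.7 0.2 0" --pt "1.4 0.3 0" --pt "1.4 0.3 0" --pt "1.4 0.3 0" --pt "1.4 0.3 0" --pt "1.4 0.3 0" --yaw '[0,0,0,0,0,0]'

```text
time_s: 19.45
ee_pos: [0.5887, -0.1294, 0.1916]
tool_rot: [0.002, 0.535, 0.845, 0.0]
ft_force: [4.6, -0.9, 5.9]
width: 0.237
grip_force: 61.6
```

```bash
python3 - <<'E'
from h import *
shot('top','top6');st()
b=cv2.imread('pics/side5.png')
shot('side','side6');a=cv2.imread('pics/side6.png')[140:290,220:430]
a=cv2.resize(a,None,fx=3.8,fy=3.8,interpolation=cv2.INTER_CUBIC);cv2.imwrite('pics/c6.png',a)
E
```

```text
e [ 0.5887 -0.1294  0.1916] f [ 2.9 -1.3  6.3] r 0.0502 ang 0.171 Frad 2.7 Ftan -1.8 w 0.241 t 19.5
```

View pics/c6.png

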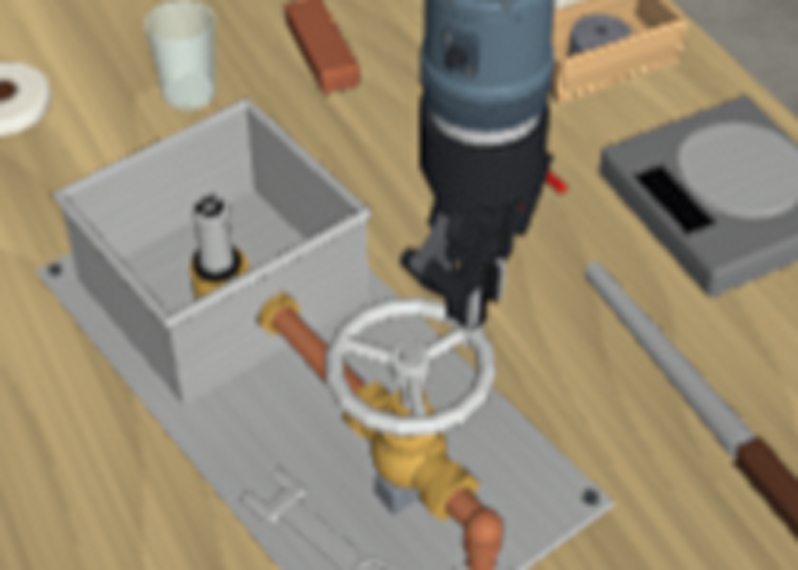

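The gripper holds the handle at (470,310), the standpipe stands seated at (215,250), and the spanner and other items haven't moved. One last small nudge, then I'll hand in.

Call:
send_rows --pt "0.6 0.1 0" --pt "0.6 0.1 0" --pt "0.6 0.1 0" --pt "0.6 0.1 0" --pt "0.6 0.1 0" --pt "0.6 0.1 0" --yaw '[0,0,0,0,0,0]'

```text
time_s: 20.05
ee_pos: [0.5886, -0.1288, 0.1915]
tool_rot: [0.002, 0.535, 0.845, 0.0]
ft_force: [3.6, -1.2, 5.7]
width: 0.244
grip_force: 61.6
```

```bash
python3 -c "
from h import *
a=st()
if abs(a-.179)<.012: print(manip.sign_off())"
```

```text
e [ 0.5886 -0.1288  0.1915] f [ 3.6 -1.2  5.7] r 0.0502 ang 0.1817 Frad 3.4 Ftan -1.9 w 0.244 t 20.05
the job is handed in; nothing more can be done
None
```

The standpipe is seated in the socket and released; the valve was closed to its stop, backed off two full turns (to within about 0.01 rad by my measurement) and handed in at about 20 s with the crank handle still gripped.

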